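# Tip the sharpening plate out of its box and lay it on the honing mat

## Task

Get the sharpening plate out of its close-fitting wooden box ready for honing the hatchet: press down on the end of the plate that gives so that its other end tips up, then lift it out and lay it gently on the black rubber mat, grit face up, flat, square along the mat and centred on it. Which end gives cannot be seen and has to be felt. Leave everything else where it is, and let go of the plate.

Things in the scene. Friction and masses are not known exactly. Their poses are not given: they have to be found in the camera images.
- plate_mid (a point): centre (half-way up) of the loose metal sharpening plate, a flat bar 150 mm long (x), 58 mm wide (y), 10 mm thick (z), 0.2 to 0.4 kg, dotted grit face on top (+z), slippery on the wood. It starts level in the box's pocket, its top flush with the box's top, with 2 mm of play at the ends and 1.5 mm at the sides: no room for fingers. Its two ends look alike.
- stonebox: dark wooden box, 220 mm (x) by 126 mm (y) by 36 mm high, fixed to the bench; origin under its centre, axes as the pocket's. If the plate, while pressed down (10 to 20 N) at the deep end, is also pushed 10 to 25 mm towards its raised end, that end stays propped on the pocket's rim: slope about 6 degrees, underside 0 to 2 mm above the box's top, its long sides free to be gripped 50 mm from its middle.
- box_top (a point): centre of the pocket's mouth, level with the box's top. Pocket 154 mm (x) by 61 mm (y), the flat top 32 mm wide all round it. Its floor is 10 mm down from one end wall to a straight edge across the pocket 12 mm past the middle; beyond that edge, up to the other end, it is 26 mm down. The deep end is at +x or at -x, differently each time, hidden under the plate.
- pocket_mid (a point): point in the pocket's middle, 10 mm below the box's top. Over the high floor the plate does not give. Over the deep end about 1 N tips it about the floor's edge until its end meets the low floor: about 14 degrees (pressed 50 mm from its middle it gives 10 mm there), the other end then standing 11 mm clear of the box's top. Let go, it falls back level.
- mat_top (a point): centre of the top face of the black rubber honing mat, 190 mm (x) by 90 mm (y), 5 mm thick, fixed to the bench; the plate goes with its length along the mat's x axis, either way round
- hatchet: bystander, to be left alone: hatchet, 320 mm long with a 120 mm head, lying on its side; origin under the middle of the handle
- file: bystander, to be left alone: flat file with wooden handle, 280 mm long, lying; origin under its middle
- oil_bottle: bystander, to be left alone: clear oil bottle, 125 mm high, 50 mm wide; origin at the centre of its underside
- coffee_cup: bystander, to be left alone: paper coffee cup with lid, 119 mm high, 86 mm wide; origin at the centre of its underside
- felling_wedge: bystander, to be left alone: grey plastic felling wedge, 190 mm long, lying; origin under its middle
- drill: bystander, to be left alone: cordless drill standing on its battery, about 200 mm high; origin under the battery
- kindling: bystander, to be left alone: stick of kindling, 200 mm long; origin under its middle

How it is judged:
On the way, in this order (a step that is already met when the one before it is completed fails the run):
1. the plate is tipped up in its box, one end raised (angle between plate_mid's own z axis and vertical above 0.09 rad and horizontal distance between plate_mid and box_top below 0.06 m), for 0.1 s.
2. the plate is lifted clear of the box (z of plate_mid in the frame of box_top above 0.02 m), for 0.1 s.
At the end, for the whole second after the job is handed in: The plate lies flat on the mat, grit face up, at rest and released: its centre within 20 mm of the mat's centre lengthwise and 16 mm sideways (so wholly on the mat), its length within 8 degrees of the mat's (x of plate_mid in the frame of mat_top between -0.02 and 0.02 m and y of plate_mid in the frame of mat_top between -0.016 and 0.016 m and z of plate_mid in the frame of mat_top below 0.008 m and angle between plate_mid's own z axis and vertical below 0.05 rad and angle between the x axis of plate_mid and the x axis of mat_top, either way round below 0.14 rad and linear speed of plate below 0.01 m/s and contact force between the fingers and plate below 0.1 N); the robot touches nothing.
It fails at once if the plate is dropped or thrown (moves at over 0.6 m/s with no finger on it) (linear speed of plate above 0.6 m/s and contact force between the fingers and plate below 0.05 N).
It fails at once if a bystander is shifted by more than 30 mm (distance of any of hatchet, file, oil_bottle, coffee_cup, felling_wedge, drill, kindling from where it was at the start of the episode above 0.03 m).
It fails at once if the bottle, the cup or the drill is knocked over (angle between any of oil_bottle, coffee_cup, drill's own z axis and vertical above 0.5 rad).
It also fails if it takes over 54 s, if anything falls off the work surface, if the arm or the gripper's body presses on something with over 40 N, if the wrist force passes 120 N, or if a joint passes its speed limit or range.

## Robot

A 6-joint arm with a two-finger parallel gripper is mounted at the origin on the work surface. World frame = base frame: x ahead of the robot, y to its left, z up, the work surface at z = 0. Lengths are in m, angles in rad, forces in N, time in s.
With the tool pointing down it reaches from about 0.25 to 0.725 m from the base axis. Payload 4 kg.
Tool frame: the origin (TCP) lies at the very end of the fingers, on their centre line; the grasp point (between the pads) lies 19 mm behind it (bot.pinch_z is the distance from the TCP to the grasp point, in m); z points along the fingers, x is the direction in which the jaws open and shut, and the axes are right-handed (so a half turn about z gives the same grasp; the last joint's range is limited). The gripper opens to 85 mm and grips with 20 to 120 N. Pads are 22 mm wide; open, the fingers measure 114 mm over their backs; the gripper's body (76 mm by 85 mm) begins 54 mm behind the grasp point. The pads swing forward as they close: fully open they stand 13 mm farther back than shut.
Start: joints at [1.299, 0.241, 0.005, 1.335, 0, 1.571], TCP at [0.134, 0.482, 0.197] pointing down, gripper open.
Joint ranges: [-2.72, 2.72], [-1.05, 1.87], [-1.09, 1.28], [-1.99, 2.15], [-1.42, 1.44], [-3.14, 3.14]. Speed limits (rad/s): [2.79, 2.79, 3.14, 3.14, 3.14, 3.14].

## Interface

Orientations are given as a unit quaternion [x, y, z, w].
In Python, from workcell import bot gives the robot as it stands. The module is installed in compiled form; this text tells all that it offers.
- The arm moves only by the shell command python3 -m inch 'ROWS'. ROWS is JSON, a list of rows, each a list of 7 numbers: the shift along the tool's x, y, z scaled (see below), then the turn, a rotation vector about the tool's x, y, z scaled (see below), then the gripper command: -1 is fully open, 1 is shut, values between are in proportion. In form: [[x, y, z, wx, wy, wz, gripper], ...]. A call has exactly 8 rows; each row shifts and turns the commanded pose from where the row before left it, along the tool's axes as they then stand; what a row does not reach is not made up. The controller multiplies each number of a shift by 2.5 cm and each number of a turn by 180 degrees. A row lasts 1/10 s, in which the tool goes at most 50 mm and 8.59 degrees, less where a joint would pass 70% of its speed; a pose out of reach is approached as far as the arm can. A call with a number of a shift or a turn outside -1 to 1 is refused whole. A call with a gripper value outside its range is refused whole. The fingers move at their own pace and stop on an object; the grip force is fixed at half the most. Time passes only in rows, so rows that do not move let the fingers close, or fill a call up. It gives the time, the measured TCP pose, the force and the opening at its end, in the units of the state.
- bot.get_obs(): the state, without advancing time (a new reading comes with each control period).
- bot.camera(name): name is "side" or "top" or "wrist"; returns (picture, depth): 420x560x3 uint8, blue, green, red; 420x560 float32, m along the optical axis (not along the pixel's ray), 0 where there is no reading.
- bot.get_calibration(name): a dict with "vfov" (degrees; the focal length in pixels is half the picture's height over the tangent of half this angle, whatever the lens; pixels are square), "cx", "cy" (the principal point, pixels), "R" (3x3) and "t" (3): a world point X has camera coordinates R X + t. Camera axes: x right, y down, z forward; pixel columns grow to the right and rows downward; lengths in m; the calibration is good to about 2 mm. A picture is of the moment at which its call begins: read the wrist's pose just before it. get_calibration takes no time and is no camera call; for the wrist camera it gives the pose at the moment of the call.
- bot.job_done(): hands the job in, once; it reports no verdict.
The state is a dict: "clock": time; "joint_pos": joint angles; "joint_vel": joint speeds; "tau": joint torques, N m; "eef_pos": TCP position; "tool_rot": TCP orientation; "ft_force": force on the tool from outside, world axes, zero at the start; "ft_torque": the same for the moment, N m; "grip_width": finger opening in m.
Only numpy, scipy, OpenCV 4.12 (cv2) and the standard library are available. Lean on these libraries where they do the work, as an engineer would, in place of code of your own. Each camera call takes 0.05 s, during which the arm holds its last target.

## Working session

There is one attempt and no reset: what is moved stays moved. The work goes in short steps, Python scripts to look and compute and a shell command to move; the robot and the scene stay as the last step left them, time stands still between calls to the robot, and variables do not carry over. Pictures are saved under pics/ and viewed, and the job is handed in when it is done.

```bash
mkdir -p pics
python3 - <<'E'
from workcell import bot
import cv2,numpy as np
print(bot.get_obs())
for n in("top","side","wrist"):
    p,d=bot.camera(n);cv2.imwrite(f"pics/{n}0.png",p);np.save(f"pics/{n}0.npy",d);print(n,bot.get_calibration(n))
E
```

```text
{'clock': 0.0, 'joint_pos': array([ 1.29898885e+00,  2.41441694e-01,  3.74089552e-03,  1.33516511e+00,
       -8.06985429e-07,  1.57082663e+00]), 'joint_vel': array([-3.24676988e-05, -6.73895758e-04, -9.42361704e-04,  5.96744459e-04,
        5.12227034e-04, -8.08756057e-05]), 'tau': array([ 1.13689613e-03, -3.72317612e+01,  2.52406740e+01,  1.68822234e-02,
        1.92575631e-04,  1.08151517e-05]), 'eef_pos': array([0.13405398, 0.48098771, 0.19640502]), 'tool_rot': array([ 7.96398402e-01,  6.04771456e-01, -8.23842612e-04,  6.26158147e-04]), 'ft_force': array([-0.66461348,  0.15672438,  0.23196416]), 'ft_torque': array([-0.05089458, -0.02552288,  0.01125851]), 'grip_width': 0.08525083672389945}
top {'vfov': 44.69816866376001, 'cx': 273.05020290369504, 'cy': 213.4249221582774, 'R': array([[-1.67167301e-03, -9.99861462e-01,  1.65608762e-02],
       [-9.93386898e-01, -2.40847221e-04, -1.14814693e-01],
       [ 1.14802776e-01, -1.66432901e-02, -9.93248873e-01]]), 't': array([-0.04688239,  0.56858775,  1.73511385])}
side {'vfov': 49.285808736303075, 'cx': 270.3757080159247, 'cy': 209.69121252684135, 'R': array([[ 0.91643188, -0.39973776,  0.01903501],
       [-0.2758495 , -0.66543684, -0.69361435],
       [ 0.28993044,  0.63039951, -0.72009499]]), 't': array([-0.55269171,  0.19054445,  1.34994586])}
wrist {'vfov': 59.13834248438368, 'cx': 273.63936806922817, 'cy': 210.34647790047617, 'R': array([[ 2.67737011e-01,  9.63491697e-01, -8.01524920e-04],
       [ 9.22081764e-01, -2.55988491e-01,  2.90232859e-01],
       [ 2.79431768e-01, -7.84451494e-02, -9.56955718e-01]]), 't': array([-0.49903913, -0.03783132,  0.37861827])}
```

View pics/top0.png

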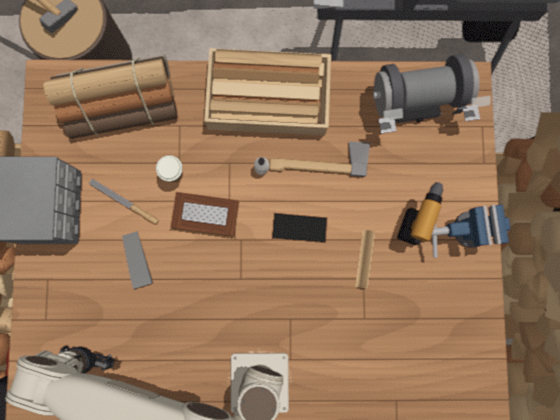

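View pics/side0.png

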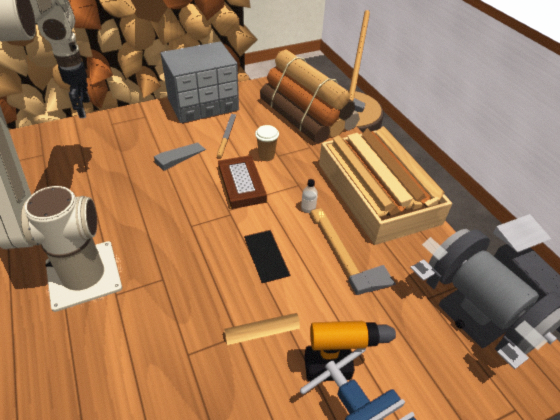

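View pics/wrist0.png

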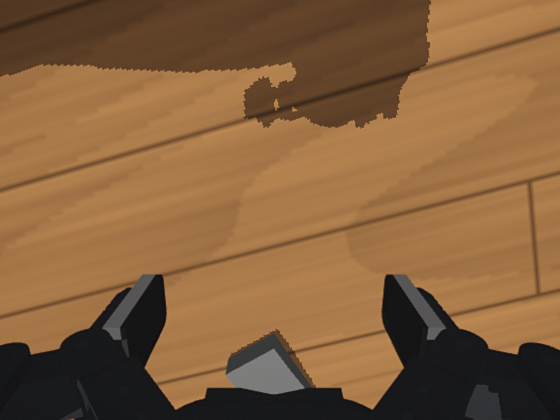

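The top view shows the box at about (205,215) with the pale plate in it, and the mat at (300,227). The cup is at (169,168), the bottle at (262,166) and the hatchet at (320,166). The wrist view shows only bench. Next I measure the box and the mat.

```bash
cat > h.py <<'E'
import numpy as np,cv2
from workcell import bot
def ray(c,uv,z,shape=(420,560)):
    f=shape[0]/2/np.tan(np.radians(c['vfov'])/2)
    uv=np.atleast_2d(uv).astype(float)
    d=np.c_[(uv[:,0]-c['cx'])/f,(uv[:,1]-c['cy'])/f,np.ones(len(uv))]@c['R']
    o=-c['R'].T@c['t']
    return o+d*((z-o[2])/d[:,2])[:,None]
def proj(c,X):
    f=210/np.tan(np.radians(c['vfov'])/2)
    q=np.atleast_2d(X)@c['R'].T+c['t']
    return np.c_[q[:,0]/q[:,2]*f+c['cx'],q[:,1]/q[:,2]*f+c['cy']]
def rect(P):
    (x,y),(w,h),a=cv2.minAreaRect((P[:,:2]*1000).astype(np.float32))
    if w<h: w,h,a=h,w,a+90
    a=(a+90)%180-90
    return np.round([x,y,w,h,a],1)
def blob(mask,roi):
    m=np.zeros_like(mask);x0,y0,x1,y1=roi;m[y0:y1,x0:x1]=mask[y0:y1,x0:x1]
    c,_=cv2.findContours(m,cv2.RETR_EXTERNAL,cv2.CHAIN_APPROX_NONE)
    return max(c,key=cv2.contourArea)[:,0,:]
E
python3 - <<'E'
from h import *
for n,rb,rm in(("top",(165,185,245,245),(262,205,338,250)),("side",(212,150,275,212),(240,225,295,287))):
    p=cv2.imread(f"pics/{n}0.png");c=bot.get_calibration(n)
    hsv=cv2.cvtColor(p,cv2.COLOR_BGR2HSV)
    dark=(hsv[...,2]<50).astype(np.uint8)*255
    print(n,'mat',rect(ray(c,blob(dark,rm),.005)))
    grey=((hsv[...,1]<60)&(hsv[...,2]>90)).astype(np.uint8)*255
    print('plate',rect(ray(c,blob(cv2.morphologyEx(grey,cv2.MORPH_CLOSE,np.ones((3,3))),rb),.036)))
    cv2.imwrite(f"pics/crop_{n}.png",cv2.resize(p[150:290,150:350] if n=="top" else p[130:300,190:330],None,fx=3.5,fy=3.5,interpolation=cv2.INTER_NEAREST))
    print(p[190 if n=='side' else 228,::10].tolist()[15:34])
    # bench labelled points
print(proj(bot.get_calibration('top'),[[.134,.482,.2]]))
c=bot.get_calibration('top')
for k,u in dict(cup=(169,168),bottle=(262,166)).items(): print(k,ray(c,u,.11))
E
```

```text
top mat [ 522.3 -139.5  180.2   82.7   84.9]
plate [568.7 189.  154.9  63.2  81.8]
[[107, 143, 188], [106, 144, 188], [84, 118, 155], [43, 66, 102], [54, 78, 119], [46, 65, 106], [56, 72, 108], [52, 70, 109], [45, 67, 105], [102, 140, 182], [99, 137, 183], [108, 146, 193], [110, 149, 195], [39, 41, 40], [40, 43, 45], [45, 45, 42], [41, 40, 44], [39, 39, 42], [97, 135, 181]]
side mat [ 524.2 -145.8  183.3   85.    85.1]
plate [570.7 183.9 152.3  59.6  82.3]
[[72, 134, 206], [70, 126, 196], [71, 125, 195], [75, 135, 207], [79, 139, 213], [77, 142, 215], [73, 132, 204], [81, 143, 219], [33, 59, 110], [150, 153, 156], [204, 209, 219], [32, 56, 109], [93, 165, 237], [70, 125, 193], [76, 138, 212], [65, 116, 187], [170, 185, 199], [63, 116, 184], [70, 126, 196]]
[[ 99.10940547 349.86880698]]
cup [[0.71200837 0.30061932 0.11      ]]
bottle [[ 0.71935539 -0.00930124  0.11      ]]
```

View pics/crop_top.png

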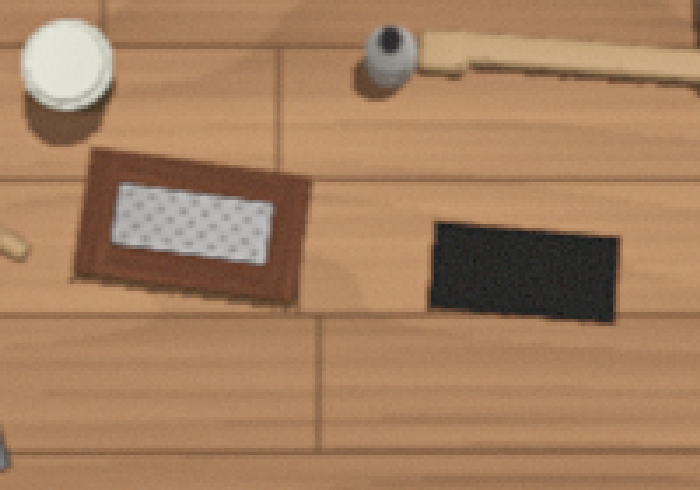

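The crops show the dark-framed box with the dotted plate, turned about 8°, and the mat turned about 5°. The two views agree to about 5 mm, so the wrist camera will refine them. First I rotate the tool and close the fingers.

```bash
python3 -m inch '[[0,0,0,0,0,0.046,1],[0,0,0,0,0,0.046,1],[0,0,0,0,0,0.046,1],[0,0,0,0,0,0.046,1],[0,0,0,0,0,0.046,1],[0,0,0,0,0,0.046,1],[0,0,0,0,0,0.046,1],[0,0,0,0,0,0.046,1]]'
python3 - <<'E'
from h import *
from scipy.spatial.transform import Rotation as R
s=bot.get_obs();M=R.from_quat(s['tool_rot']).as_matrix();c=bot.get_calibration('wrist')
o=-c['R'].T@c['t'];print(M.round(3),'cam in tool',M.T@(o-s['eef_pos']),'view centre off',M.T@(ray(c,(280,210),.036)[0]-s['eef_pos']))
E
```

```text
clock: 0.95
eef_pos: [0.1341, 0.4813, 0.1969]
tool_rot: [0.998, 0.068, -0.0, 0.0]
ft_force: [0.5, 0.6, 0.1]
grip_width: 0.0
[[ 0.991  0.137 -0.   ]
 [ 0.137 -0.991 -0.001]
 [-0.     0.001 -1.   ]] cam in tool [-0.00037985 -0.07350045 -0.17629037] view centre off [0.00601423 0.02803836 0.16092893]
```

```bash
python3 -m inch '[[1,0.43,0,0,0,0.045,1],[1,0.43,0,0,0,0.044,1],[1,0.43,0,0,0,0,1],[1,0.43,0,0,0,0,1],[1,0.43,0,0,0,0,1],[1,0.43,0,0,0,0,1],[1,0.43,0,0,0,0,1],[1,0.43,0,0,0,0,1]]'
python3 -m inch '[[1,0.43,0,0,0,0,1],[1,0.43,0,0,0,0,1],[1,0.43,0,0,0,0,1],[1,0.43,0,0,0,0,1],[1,0.43,0,0,0,0,1],[1,0.43,0,0,0,0,1],[1,0.43,0,0,0,0,1],[1,0.43,0,0,0,0,1]]'
python3 -m inch '[[1,0.43,0,0,0,0,1],[1,0.43,0,0,0,0,1],[0.6,0.2,0,0,0,0,1],[0,0,0,0,0,0,1],[0,0,0,0,0,0,1],[0,0,0,0,0,0,1],[0,0,0,0,0,0,1],[0,0,0,0,0,0,1]]'
python3 - <<'E'
from h import *
c=bot.get_calibration('wrist');p,d=bot.camera('wrist');cv2.imwrite('pics/w1.png',p)
np.save('pics/w1.npy',{'c':c,'s':bot.get_obs()},allow_pickle=True)
E
```

```text
clock: 1.75
eef_pos: [0.326, 0.3786, 0.197]
tool_rot: [0.998, -0.068, -0.0, 0.0]
ft_force: [-0.5, 0.9, -0.5]
grip_width: 0.0001
clock: 2.55
eef_pos: [0.5124, 0.2662, 0.1969]
tool_rot: [0.998, -0.068, -0.0, 0.0]
ft_force: [-0.1, -0.2, -0.4]
grip_width: 0.0003
clock: 3.35
eef_pos: [0.5719, 0.2325, 0.1976]
tool_rot: [0.998, -0.068, 0.0, -0.0]
ft_force: [0.1, -0.3, 0.1]
grip_width: 0.0001
```

View pics/w1.png

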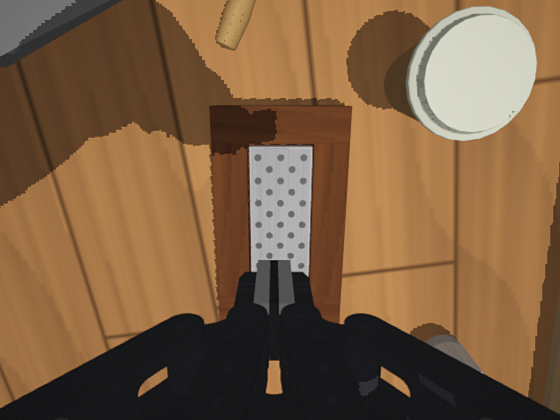

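The wrist view shows the plate's far end at row 145 (corners (249,145) and (313,145)) and both long sides. The fingers hide the near end. I compute the plate's pose from the visible end.

```bash
cat >> h.py <<'E'
def plate_end(p,c,roi,z):
    hsv=cv2.cvtColor(p,cv2.COLOR_BGR2HSV)
    g=((hsv[...,1]<50)&(hsv[...,2]>60)).astype(np.uint8)*255
    g=cv2.morphologyEx(g,cv2.MORPH_CLOSE,np.ones((5,5)))
    x0,y0,x1,y1=roi;L=[];Rr=[]
    for v in range(y0+8,y1):
        u=np.where(g[v,x0:x1])[0]+x0
        L.append((u.min()-.5,v));Rr.append((u.max()+.5,v))
    T=[(u,np.where(g[y0-25:y1,u])[0].min()+y0-25-.5) for u in range(int(np.mean([l[0] for l in L[:20]]))+5,int(np.mean([l[0] for l in Rr[:20]]))-5)]
    out=[]
    for Q in(L,Rr,T):
        W=ray(c,Q,z)[:,:2];vx,vy,x,y=cv2.fitLine(W.astype(np.float32),cv2.DIST_HUBER,0,1e-4,1e-4).ravel()
        out.append((np.array([x,y]),np.array([vx,vy])))
    def inter(a,b):
        t=np.linalg.solve(np.c_[a[1],-b[1]],b[0]-a[0]);return a[0]+t[0]*a[1]
    l,r,t=out
    return inter(l,t),inter(r,t),[np.degrees(np.arctan2(o[1][1],o[1][0])) for o in out]
E
python3 - <<'E'
from h import *
D=np.load('pics/w1.npy',allow_pickle=True).item();p=cv2.imread('pics/w1.png')
a,b,ang=plate_end(p,D['c'],(225,145,335,250),.036)
print(a,b,np.linalg.norm(a-b),ang,D['s']['eef_pos'])
th=np.radians(np.mean([(x+180)%180 for x in ang[:2]]));u=np.array([np.cos(th),np.sin(th)])
print('centre',(a+b)/2-u*.075,np.degrees(th))
E
```

```text
[0.5536295  0.26863366] [0.6117643  0.26126593] 0.05859981 [np.float32(81.98375), np.float32(82.08905), np.float32(-7.222905)] [0.57206262 0.23246284 0.19759515]
centre [0.5723061  0.19067307] 82.0364
```

```bash
python3 -m inch '[[0.22,-0.29,0.9,0,0,0,1],[0,0,1,0,0,0,1],[0,0,1,0,0,0,1],[0,0,1,0,0,0,1],[0,0,1,0,0,0,1],[0,0,0.7,0,0,0,1],[0,0,0.4,0,0,0,1],[0,0,0,0,0,0,1]]'
python3 -m inch '[[0,0,0.08,0,0,0,1],[0,0,0.08,0,0,0,1],[0,0,0.06,0,0,0,1],[0,0,0.04,0,0,0,1],[0,0,0.04,0,0,0,1],[0,0,0.04,0,0,0,1],[0,0,0,0,0,0,1],[0,0,0,0,0,0,1]]'
```

```text
clock: 4.2
eef_pos: [0.5777, 0.2381, 0.0458]
tool_rot: [0.998, -0.068, -0.001, 0.001]
ft_force: [1.0, -0.1, -0.2]
grip_width: -0.0002
clock: 5.0
eef_pos: [0.579, 0.2384, 0.0388]
tool_rot: [0.998, -0.068, -0.0, 0.0]
ft_force: [0.4, 0.5, 0.3]
grip_width: -0.0002
```

```bash
python3 -m inch '[[0,0,0.04,0,0,0,1],[0,0,0.04,0,0,0,1],[0,0,0.04,0,0,0,1],[0,0,0.04,0,0,0,1],[0,0,0.04,0,0,0,1],[0,0,0,0,0,0,1],[0,0,0,0,0,0,1],[0,0,0,0,0,0,1]]'
```

```text
clock: 5.8
eef_pos: [0.579, 0.2384, 0.0339]
tool_rot: [0.998, -0.068, 0.0, -0.0]
ft_force: [0.2, 0.3, 0.5]
grip_width: -0.0002
```

```bash
python3 -m inch '[[0,0,0.04,0,0,0,1],[0,0,0.04,0,0,0,1],[0,0,0.04,0,0,0,1],[0,0,0.04,0,0,0,1],[0,0,0.04,0,0,0,1],[0,0,0,0,0,0,1],[0,0,0,0,0,0,1],[0,0,0,0,0,0,1]]'
```

```text
clock: 6.6
eef_pos: [0.579, 0.2384, 0.0288]
tool_rot: [0.998, -0.068, 0.0, -0.0]
ft_force: [0.7, -0.9, -0.3]
grip_width: -0.0
```

Run:
```python
from h import *
p,d=bot.camera('side');cv2.imwrite('pics/s2.png',cv2.resize(p[110:250,170:330],None,fx=4,fy=4))
```

```text
(no output)
```

View pics/s2.png

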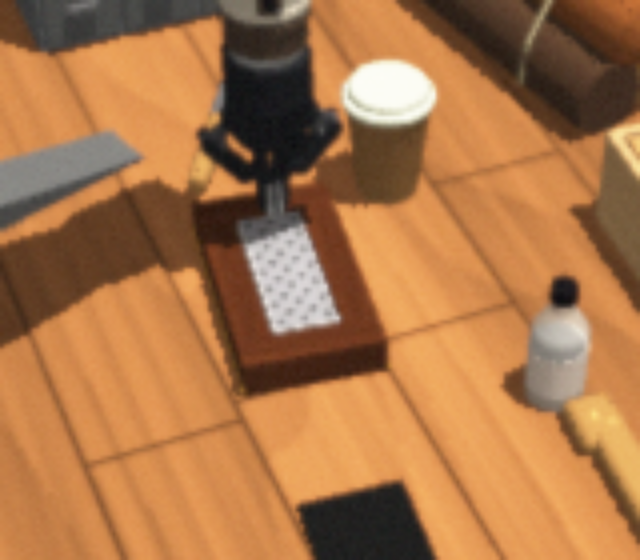

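The crop shows the plate tipped: its far end, at (270,225), is sunk and shaded under the fingers, and its near end, at (305,330), stands up. So the deep end is at world +y. I press on to the low floor.

```bash
python3 -m inch '[[0,0,0.04,0,0,0,1],[0,0,0.04,0,0,0,1],[0,0,0.04,0,0,0,1],[0,0,0.04,0,0,0,1],[0,0,0,0,0,0,1],[0,0,0,0,0,0,1],[0,0,0,0,0,0,1],[0,0,0,0,0,0,1]]'
```

```text
clock: 7.45
eef_pos: [0.579, 0.2384, 0.0249]
tool_rot: [0.998, -0.068, 0.0, -0.0]
ft_force: [-0.3, -0.4, 0.3]
grip_width: 0.0001
```

```bash
python3 -m inch '[[0,0,0.04,0,0,0,1],[0,0,0.04,0,0,0,1],[0,0,0,0,0,0,1],[0,0,0,0,0,0,1],[0,0,0,0,0,0,1],[0,0,0,0,0,0,1],[0,0,0,0,0,0,1],[0,0,0,0,0,0,1]]'
```

```text
clock: 8.25
eef_pos: [0.579, 0.2384, 0.0228]
tool_rot: [0.998, -0.068, -0.0, -0.0]
ft_force: [0.4, 0.0, 0.4]
grip_width: 0.0001
```

```bash
python3 -m inch '[[0,0,0.04,0,0,0,1],[0,0,0,0,0,0,1],[0,0,0.04,0,0,0,1],[0,0,0,0,0,0,1],[0,0,0,0,0,0,1],[0,0,0,0,0,0,1],[0,0,0,0,0,0,1],[0,0,0,0,0,0,1]]'
```

```text
clock: 9.05
eef_pos: [0.579, 0.2384, 0.0208]
tool_rot: [0.998, -0.068, 0.0, 0.0]
ft_force: [-0.3, -0.2, -0.1]
grip_width: -0.0001
```

```bash
python3 -m inch '[[0,0,0.04,0,0,0,1],[0,0,0,0,0,0,1],[0,0,0.04,0,0,0,1],[0,0,0,0,0,0,1],[0,0,0,0,0,0,1],[0,0,0,0,0,0,1],[0,0,0,0,0,0,1],[0,0,0,0,0,0,1]]'
python3 - <<'E'
from h import *
p,d=bot.camera('side');cv2.imwrite('pics/s3.png',cv2.resize(p[110:250,170:330],None,fx=4,fy=4))
p,d=bot.camera('wrist');cv2.imwrite('pics/w3.png',p)
E
```

```text
clock: 9.85
eef_pos: [0.579, 0.2384, 0.0189]
tool_rot: [0.998, -0.068, 0.0, -0.0]
ft_force: [-0.5, 0.2, 0.5]
grip_width: -0.0002
```

View pics/s3.png

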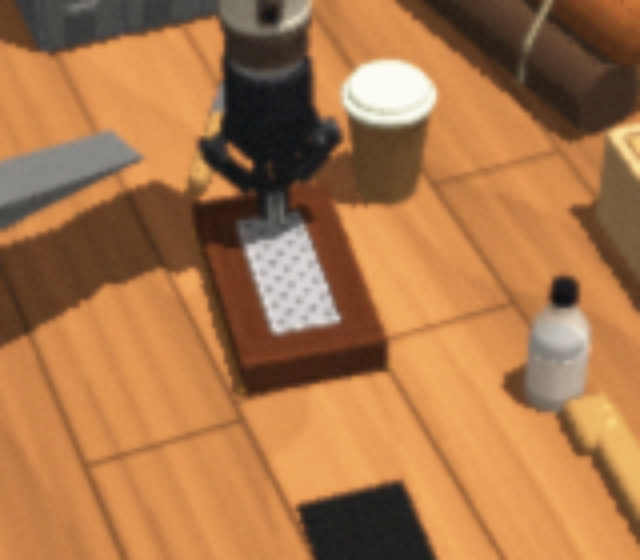

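View pics/w3.png

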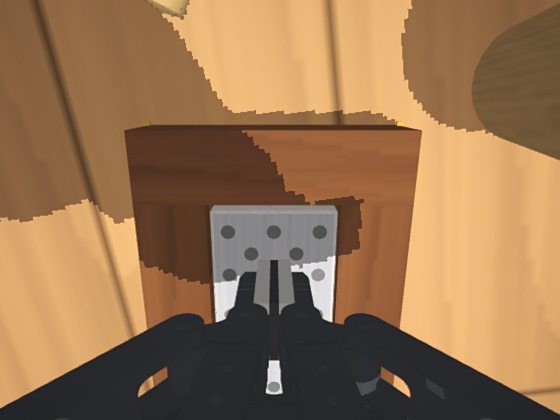

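The views aren't conclusive. In the wrist view the plate (211–337 wide at row 206, against the box's 138–415) still looks level with the box's top. I check with depth.

Run:
```python
from h import *
s=bot.get_obs();print(s['eef_pos'],s['joint_pos'],s['ft_force'])
c=bot.get_calibration('wrist');p,d=bot.camera('wrist')
f=210/np.tan(np.radians(c['vfov'])/2)
def pt(u,v):
    z=d[v,u];return (c['R'].T@(np.array([(u-c['cx'])/f*z,(v-c['cy'])/f*z,z])-c['t'])).round(4),round(float(z),4)
for n,u,v in(('bench',50,250),('boxtop l',180,200),('boxtop r',380,200),('rim',275,180),('plate',250,225),('plate',300,225),('plate',220,250),('plate',225,290),('plate',328,300),('endface',275,209),('tip',265,265),('tip',284,265),('box low',190,300)): print(n,pt(u,v))
print(proj(c,s['eef_pos']))
```

```text
[0.57899316 0.23837261 0.01885454] [3.90543233e-01 6.09531806e-01 8.98991381e-02 1.05109964e+00
 1.88090080e-05 2.09804062e+00] [-0.58119769  0.33004814  1.05684771]
bench (array([ 0.4511,  0.2464, -0.0007]), 0.2113)
boxtop l (array([0.5415, 0.2738, 0.0355]), 0.1653)
boxtop r (array([0.6299, 0.2618, 0.0357]), 0.1652)
rim (array([0.5848, 0.2771, 0.0357]), 0.1625)
plate (array([0.5707, 0.2581, 0.036 ]), 0.1682)
plate (array([0.5932, 0.255 , 0.0358]), 0.1684)
plate (array([0.5552, 0.2481, 0.0366]), 0.1711)
plate (array([0.5536, 0.2268, 0.0355]), 0.1784)
plate (array([0.6022, 0.2151, 0.0363]), 0.1791)
endface (array([0.5829, 0.2637, 0.0348]), 0.1673)
tip (array([0.5769, 0.2492, 0.0612]), 0.1464)
tip (array([0.5843, 0.2483, 0.0616]), 0.146)
box low (array([0.5361, 0.2242, 0.0362]), 0.1791)
[[273.90063583 248.01056687]]
```

Run:
```python
from h import *
def P(c,d,u,v):
    f=210/np.tan(np.radians(c['vfov'])/2);z=d[v,u];return (c['R'].T@(np.array([(u-c['cx'])/f*z,(v-c['cy'])/f*z,z])-c['t'])).round(4)
c=bot.get_calibration('wrist');p,d=bot.camera('wrist')
for v in (250,256,258,260,262,264,268,275,285,300): print(v,P(c,d,264,v),p[v,264])
c=bot.get_calibration('side');p,d=bot.camera('side');cv2.imwrite('pics/s4.png',cv2.resize(p[130:190,210:270],None,fx=10,fy=10,interpolation=0))
for v in range(150,184,2): print(v,[(P(c,d,u,v)).tolist() for u in (237,240)],p[v,239])
print(proj(c,[.579,.2384,.0189]),proj(c,[.579,.2384,.036]),proj(c,[.579,.2384,.06]))
```

```text
250 [0.5752 0.2451 0.0359] [135 132 132]
256 [0.5748 0.2422 0.0362] [134 131 133]
258 [0.5746 0.2406 0.0349] [134 131 133]
260 [0.5764 0.2497 0.0574] [121 122 123]
262 [0.5765 0.2495 0.0591] [124 124 126]
264 [0.5765 0.2496 0.0611] [123 124 126]
268 [0.5766 0.2497 0.0649] [123 125 127]
275 [0.5768 0.2496 0.0708] [123 124 126]
285 [0.577  0.2497 0.0786] [123 124 126]
300 [0.5772 0.2494 0.0882] [123 124 125]
150 [[0.5726, 0.2212, 0.1285], [0.582, 0.2173, 0.1286]] [23 22 20]
152 [[0.5737, 0.2253, 0.1165], [0.5825, 0.2194, 0.1182]] [21 22 21]
154 [[0.5729, 0.2238, 0.109], [0.5835, 0.2228, 0.1065]] [17 18 19]
156 [[0.5751, 0.2311, 0.0939], [0.5847, 0.227, 0.0941]] [25 24 22]
158 [[0.5748, 0.2312, 0.085], [0.5837, 0.225, 0.0869]] [49 49 51]
160 [[0.5732, 0.2275, 0.0793], [0.5833, 0.2246, 0.0784]] [63 63 66]
162 [[0.5738, 0.2302, 0.0679], [0.5838, 0.2269, 0.0672]] [78 79 81]
164 [[0.5718, 0.2253, 0.0632], [0.5835, 0.2269, 0.0581]] [79 80 80]
166 [[0.5792, 0.2477, 0.0337], [0.5899, 0.2455, 0.032]] [81 81 81]
168 [[0.5749, 0.2363, 0.0348], [0.5849, 0.2324, 0.0346]] [97 96 99]
170 [[0.5709, 0.2257, 0.0352], [0.5811, 0.2225, 0.0344]] [198 201 204]
172 [[0.5689, 0.2209, 0.0303], [0.5781, 0.2149, 0.0321]] [187 189 192]
174 [[0.5644, 0.2086, 0.0325], [0.5726, 0.2, 0.0367]] [196 196 202]
176 [[0.5592, 0.1943, 0.0365], [0.5706, 0.1951, 0.032]] [206 204 210]
178 [[0.5569, 0.1888, 0.0325], [0.5655, 0.1815, 0.0357]] [209 208 211]
180 [[0.552, 0.1753, 0.0361], [0.5629, 0.1749, 0.0326]] [188 187 191]
182 [[0.5493, 0.1687, 0.0332], [0.5593, 0.1656, 0.0324]] [209 209 217]
[[237.99928097 170.70021233]] [[237.84724739 167.10152723]] [[237.6299804  161.95874603]]
```

View pics/s4.png

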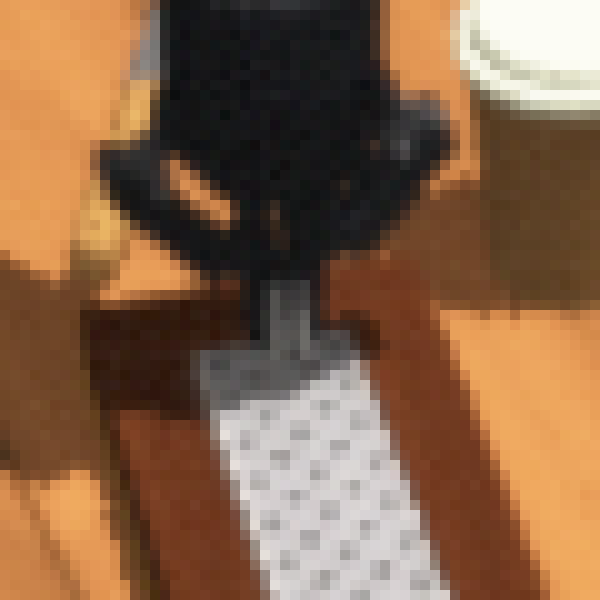

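I misread the earlier crop: the plate was still level. Depth from two cameras puts the real fingertips at z≈0.057 while the reported TCP is 0.019. So the visible tips are about 38 mm short of the reported TCP, and I haven't touched the plate yet. I trust the cameras and go on down, feeling for contact.

```bash
python3 -c "
from workcell import bot
print(bot.pinch_z)"
python3 -m inch '[[0,0,0.2,0,0,0,1],[0,0,0.2,0,0,0,1],[0,0,0.12,0,0,0,1],[0,0,0.04,0,0,0,1],[0,0,0.04,0,0,0,1],[0,0,0.04,0,0,0,1],[0,0,0,0,0,0,1],[0,0,0,0,0,0,1]]'
```

```text
0.0187
clock: 10.9
eef_pos: [0.5791, 0.2384, 0.0029]
tool_rot: [0.998, -0.068, 0.0, -0.0]
ft_force: [-0.5, 0.1, 0.0]
grip_width: 0.0001
```

```bash
python3 -m inch '[[0,0,0.04,0,0,0,1],[0,0,0.04,0,0,0,1],[0,0,0.04,0,0,0,1],[0,0,0.04,0,0,0,1],[0,0,0,0,0,0,1],[0,0,0,0,0,0,1],[0,0,0,0,0,0,1],[0,0,0,0,0,0,1]]'
```

```text
clock: 11.7
eef_pos: [0.5794, 0.2385, 0.0021]
tool_rot: [0.998, -0.068, 0.001, -0.0]
ft_force: [-4.7, -1.9, 15.5]
grip_width: -0.0004
```

At +y it is rigid: contact at TCP z≈0.0025, 15 N for about 3 mm of command. So the true tip is about 34 mm above the reported TCP. I try the other end.

```bash
python3 -m inch '[[0,0,-0.5,0,0,0,1],[0,0,-0.5,0,0,0,1],[0,1,0,0,0,0,1],[0,1,0,0,0,0,1],[0,1,0,0,0,0,1],[0,1,0,0,0,0,1],[0,0,0.4,0,0,0,1],[0,0,0.3,0,0,0,1]]'
python3 -m inch '[[0,0,0.08,0,0,0,1],[0,0,0.06,0,0,0,1],[0,0,0.06,0,0,0,1],[0,0,0.06,0,0,0,1],[0,0,0.06,0,0,0,1],[0,0,0.04,0,0,0,1],[0,0,0,0,0,0,1],[0,0,0,0,0,0,1]]'
```

```text
clock: 12.5
eef_pos: [0.5659, 0.1392, 0.0063]
tool_rot: [0.998, -0.069, 0.0, -0.0]
ft_force: [-0.5, -0.9, -0.5]
grip_width: -0.0002
clock: 13.3
eef_pos: [0.5654, 0.1394, -0.0026]
tool_rot: [0.998, -0.068, 0.0, -0.0]
ft_force: [-0.9, -0.7, 1.1]
grip_width: -0.0001
```

It gives here: 5 mm below contact at about 1 N. I press on to the low floor.

```bash
python3 -m inch '[[0,0,0.06,0,0,0,1],[0,0,0.06,0,0,0,1],[0,0,0.04,0,0,0,1],[0,0,0.04,0,0,0,1],[0,0,0.04,0,0,0,1],[0,0,0.04,0,0,0,1],[0,0,0,0,0,0,1],[0,0,0,0,0,0,1]]'
```

```text
clock: 14.1
eef_pos: [0.5658, 0.1392, -0.0066]
tool_rot: [0.998, -0.068, 0.001, -0.0]
ft_force: [-6.6, -3.3, 19.4]
grip_width: 0.0001
```

```bash
python3 -m inch '[[0,-0.1,-0.02,0,0,0,1],[0,-0.1,-0.01,0,0,0,1],[0,-0.1,-0.01,0,0,0,1],[0,-0.1,-0.01,0,0,0,1],[0,0,0,0,0,0,1],[0,0,0,0,0,0,1],[0,0,0,0,0,0,1],[0,0,0,0,0,0,1]]'
```

```text
clock: 14.9
eef_pos: [0.5676, 0.1449, -0.0057]
tool_rot: [0.998, -0.07, 0.002, 0.003]
ft_force: [-3.9, -12.6, 17.8]
grip_width: -0.0002
```

Run:
```python
from h import *
p,d=bot.camera('wrist');cv2.imwrite('pics/w5.png',p)
p,d=bot.camera('side');cv2.imwrite('pics/s5.png',cv2.resize(p[110:250,170:330],None,fx=4,fy=4))
```

```text
(no output)
```

View pics/w5.png

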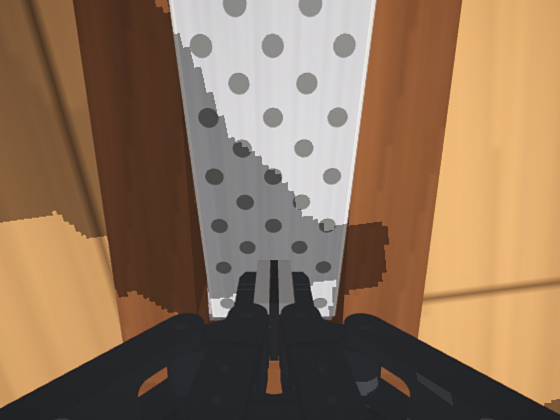

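The view shows the plate tipped, sloping down to the fingers, with its far end raised towards the camera (the plate widens to 170–375 at the top). The finger has moved 5.7 mm with 12.6 N of drag, so I push on.

```bash
python3 -m inch '[[0,-0.1,-0.01,0,0,0,1],[0,-0.1,-0.01,0,0,0,1],[0,-0.1,-0.01,0,0,0,1],[0,-0.1,-0.01,0,0,0,1],[0,-0.1,-0.01,0,0,0,1],[0,0,0,0,0,0,1],[0,0,0,0,0,0,1],[0,0,0,0,0,0,1]]'
python3 - <<'E'
from h import *
p,d=bot.camera('side');cv2.imwrite('pics/s6.png',cv2.resize(p[110:250,170:330],None,fx=4,fy=4))
c=bot.get_calibration('wrist');p,d=bot.camera('wrist');cv2.imwrite('pics/w6.png',p)
f=210/np.tan(np.radians(c['vfov'])/2)
for v in(20,100,200,250):
  z=d[v,275];print((c['R'].T@(np.array([(275-c['cx'])/f*z,(v-c['cy'])/f*z,z])-c['t'])).round(4))
E
```

```text
clock: 15.8
eef_pos: [0.5689, 0.1545, -0.0039]
tool_rot: [0.997, -0.071, 0.002, 0.006]
ft_force: [-5.8, -18.5, 22.7]
grip_width: -0.0004
[0.5821 0.248  0.0609]
[0.5793 0.2274 0.0535]
[0.5745 0.1927 0.0418]
[0.5712 0.1688 0.0318]
```

View pics/s6.png

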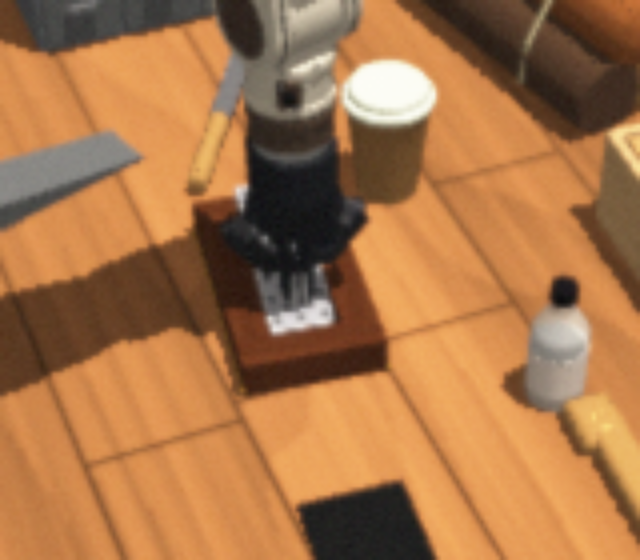

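View pics/w6.png

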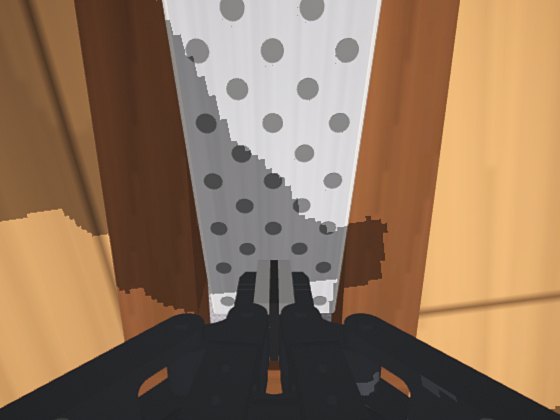

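The plate stands at about 20° and has moved about 15 mm with the finger. The side crop shows its far end well up over the rim. I ease off so that it props.

```bash
python3 -m inch '[[0,0,-0.1,0,0,0,1],[0,0,-0.1,0,0,0,1],[0,0,-0.1,0,0,0,1],[0,0,-0.1,0,0,0,1],[0,0,-0.15,0,0,0,1],[0,0,-0.3,0,0,0,1],[0,0,-0.5,0,0,0,1],[0,0,-1,0,0,0,1]]'
python3 -m inch '[[0,0,-1,0,0,0,-1],[0,0,-1,0,0,0,-1],[0,0,-1,0,0,0,-1],[0,-1,0,0,0,0,-1],[0,-1,0,0,0,0,-1],[0,-0.4,0,0,0,0,-1],[0,0,0,0,0,0,-1],[0,0,0,0,0,0,-1]]'
python3 - <<'E'
from h import *
p,d=bot.camera('side');cv2.imwrite('pics/s7.png',cv2.resize(p[110:250,170:330],None,fx=4,fy=4))
c=bot.get_calibration('wrist');p,d=bot.camera('wrist');cv2.imwrite('pics/w7.png',p);np.save('pics/w7d.npy',d)
np.save('pics/w7.npy',{'c':c,'s':bot.get_obs()},allow_pickle=True)
E
```

```text
clock: 16.7
eef_pos: [0.5667, 0.1614, 0.0507]
tool_rot: [0.998, -0.068, -0.002, 0.001]
ft_force: [0.9, -0.4, -0.2]
grip_width: 0.0001
clock: 17.5
eef_pos: [0.5762, 0.2206, 0.1264]
tool_rot: [0.998, -0.068, -0.0, 0.0]
ft_force: [0.0, -0.3, -0.7]
grip_width: 0.0853
```

View pics/s7.png

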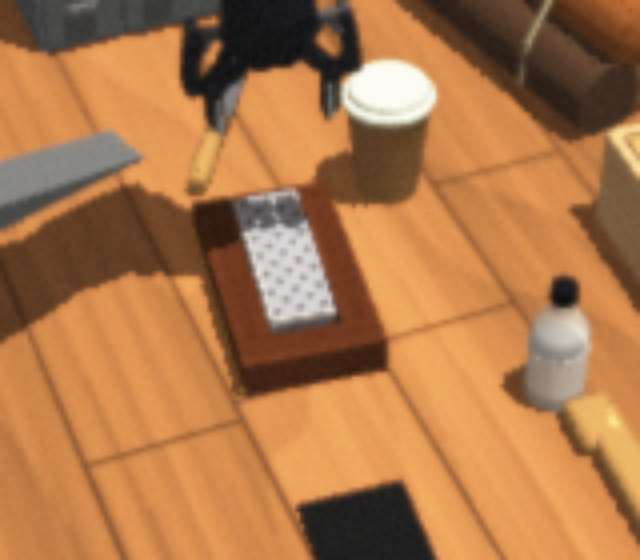

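View pics/w7.png

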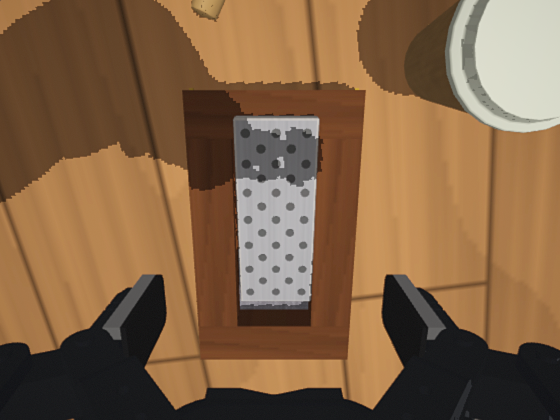

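The plate is propped: its end lies over the rim at row 117, and the sunk end at row 305 shows a gap behind it. I measure the plate's plane, its ends, and the open fingertips.

```bash
cat >> h.py <<'E'
def cloud(c,d):
    f=210/np.tan(np.radians(c['vfov'])/2);v,u=np.mgrid[:420,:560]
    q=np.stack([(u-c['cx'])/f*d,(v-c['cy'])/f*d,d],-1);return (q-c['t'])@c['R']
E
python3 - <<'E'
from h import *
D=np.load('pics/w7.npy',allow_pickle=True).item();c=D['c'];d=np.load('pics/w7d.npy');p=cv2.imread('pics/w7.png')
W=cloud(c,d);s=D['s'];e=s['eef_pos']
hsv=cv2.cvtColor(p,cv2.COLOR_BGR2HSV)
m=((hsv[...,1]<50)&(hsv[...,2]>60)).astype(np.uint8)*255
m=cv2.morphologyEx(m,cv2.MORPH_CLOSE,np.ones((7,7)))
ct=blob(m,(215,105,335,312))
mm=cv2.drawContours(np.zeros((420,560),np.uint8),[ct],-1,255,-1)>0
P=W[mm&(d>0)];P=P[P[:,2]>.01]
print('W rect',rect(P),len(P))
A=np.c_[P[:,:2],np.ones(len(P))]
for _ in range(4):
    k=np.linalg.lstsq(A,P[:,2],rcond=None)[0];r=P[:,2]-A@k;g=abs(r)<.002;P=P[g];A=A[g]
print('plane',k,'slope deg',np.degrees(np.arctan(np.hypot(*k[:2]))),len(P),rect(P))
u=np.array([.1386,.990]);t=P[:,:2]@u
R=rect(P);ctr=R[:2]/1000
print('t range about centre .',np.percentile(t,[.5,99.5]),'top z at centre',ctr@k[:2]+k[2])
for a in(.03,.04,.05,.06): q=ctr+a*u;print(a,q,'top z',q@k[:2]+k[2])
# fingertips
for nm,(a,b) in dict(L=(100,170),R=(380,445)).items():
    X=W[270:340,a:b].reshape(-1,3);X=X[(X[:,2]>.06)];i=X[:,2].argsort()[:40]
    print(nm,'tip lowest',X[i].mean(0),X[i[0]],'eef',e)
E
```

```text
W rect [573.4 197.8 169.5  61.2  81.7] 14539
plane [0.01598999 0.11204411 0.00678492] slope deg 6.457220259170112 14098 [575.8 207.2 148.7  58.2  82.2]
t range about centre . [0.21201996 0.3586231 ] top z at centre 0.03920749210785057
0.03 [0.579958 0.2369  ] top z 0.04260168841885283
0.04 [0.581344 0.2468  ] top z 0.04373308718918692
0.05 [0.58273 0.2567 ] top z 0.04486448595952101
0.06 [0.584116 0.2666  ] top z 0.0459958847298551
L tip lowest [0.53353765 0.22517581 0.1736754 ] [0.53338845 0.22690718 0.17217484] eef [0.57628794 0.21999877 0.126401  ]
R tip lowest [0.6183281  0.21371689 0.17370168] [0.61829562 0.21125326 0.17222465] eef [0.57628794 0.21999877 0.126401  ]
```

```bash
python3 - <<'E'
from h import *
D=np.load('pics/w1.npy',allow_pickle=True).item();print('cup left edge',ray(D['c'],(408,80),.119),'bottom',ray(D['c'],(455,140),.119))
E
python3 -m inch '[[0.05,-0.8,0,0,0,0,-0.55],[0,-0.68,0.2,0,0,0,-0.55],[0,0,0.9,0,0,0,-0.55],[0,0,1,0,0,0,-0.55],[0,0,0.8,0,0,0,-0.55],[0,0,0.6,0,0,0,-0.55],[0,0,0,0,0,0,-0.55],[0,0,0,0,0,0,-0.55]]'
python3 - <<'E'
from h import *
c=bot.get_calibration('wrist');p,d=bot.camera('wrist');cv2.imwrite('pics/w8.png',p);W=cloud(c,d);e=bot.get_obs()['eef_pos']
for a,b in((90,240),(310,460)):
    X=W[255:340,a:b].reshape(-1,3);X=X[(X[:,2]>e[2]+.03)];i=X[:,2].argsort()[:30];print(X[i].mean(0),e)
E
```

```text
cup left edge [[0.66989078 0.30504097 0.119     ]] bottom [[0.70042391 0.2619901  0.119     ]]
clock: 18.4
eef_pos: [0.5827, 0.2574, 0.0388]
tool_rot: [0.998, -0.068, -0.0, 0.0]
ft_force: [-1.0, -0.1, 0.4]
grip_width: 0.0661
[0.54966017 0.26218085 0.07962154] [0.58336558 0.25769779 0.03969552]
[0.61515269 0.25132494 0.07960012] [0.58336558 0.25769779 0.03969552]
```

View pics/w8.png

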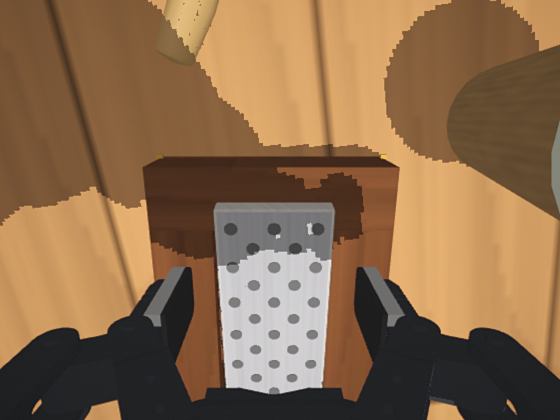

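The fingers at (175,290) and (375,290) straddle the plate (217–333) evenly, with the tips at z≈0.080. I go down and feel for the box's top.

```bash
python3 -m inch '[[0,0,0.6,0,0,0,-0.55],[0,0,0.5,0,0,0,-0.55],[0,0,0.25,0,0,0,-0.55],[0,0,0.06,0,0,0,-0.55],[0,0,0.04,0,0,0,-0.55],[0,0,0,0,0,0,-0.55],[0,0,0,0,0,0,-0.55],[0,0,0,0,0,0,-0.55]]'
python3 -m inch '[[0,0,0.04,0,0,0,-0.55],[0,0,0.04,0,0,0,-0.55],[0,0,0.04,0,0,0,-0.55],[0,0,0,0,0,0,-0.55],[0,0,0.04,0,0,0,-0.55],[0,0,0,0,0,0,-0.55],[0,0,0,0,0,0,-0.55],[0,0,0,0,0,0,-0.55]]'
```

```text
clock: 19.25
eef_pos: [0.5832, 0.2577, 0.0033]
tool_rot: [0.998, -0.068, 0.0, -0.0]
ft_force: [-0.7, -0.5, -0.1]
grip_width: 0.0663
clock: 20.05
eef_pos: [0.5829, 0.2575, -0.0012]
tool_rot: [0.998, -0.068, 0.0, 0.0]
ft_force: [-0.9, -1.1, 0.5]
grip_width: 0.0663
```

```bash
python3 -m inch '[[0,0,0.04,0,0,0,-0.55],[0,0,0,0,0,0,-0.55],[0,0,0.04,0,0,0,-0.55],[0,0,0,0,0,0,-0.55],[0,0,0.04,0,0,0,-0.55],[0,0,0,0,0,0,-0.55],[0,0,0,0,0,0,-0.55],[0,0,0,0,0,0,-0.55]]'
```

```text
clock: 20.85
eef_pos: [0.5829, 0.2575, -0.0042]
tool_rot: [0.998, -0.068, 0.0, -0.0]
ft_force: [-0.6, -1.1, 0.8]
grip_width: 0.0661
```

```bash
python3 -m inch '[[0,0,0.04,0,0,0,-0.55],[0,0,0,0,0,0,-0.55],[0,0,0.04,0,0,0,-0.55],[0,0,0,0,0,0,-0.55],[0,0,0.04,0,0,0,-0.55],[0,0,0,0,0,0,-0.55],[0,0,0,0,0,0,-0.55],[0,0,0,0,0,0,-0.55]]'
```

```text
clock: 21.65
eef_pos: [0.5831, 0.2576, -0.0046]
tool_rot: [0.998, -0.068, 0.001, -0.0]
ft_force: [-4.3, -2.7, 13.1]
grip_width: 0.0657
```

Contact with the box's top is at TCP z≈-0.0045. I raise about 3 mm to allow for the forward swing, then close.

```bash
python3 -m inch '[[0,0,-0.22,0,0,0,-0.55],[0,0,0,0,0,0,1],[0,0,0,0,0,0,1],[0,0,0,0,0,0,1],[0,0,0,0,0,0,1],[0,0,0,0,0,0,1],[0,0,0,0,0,0,1],[0,0,0,0,0,0,1]]'
python3 - <<'E'
from h import *
c=bot.get_calibration('wrist');p,d=bot.camera('wrist');cv2.imwrite('pics/w9.png',p)
E
```

```text
clock: 22.45
eef_pos: [0.583, 0.258, -0.0002]
tool_rot: [0.998, -0.068, 0.0, -0.001]
ft_force: [-3.7, -1.3, 9.1]
grip_width: 0.056
```

View pics/w9.png

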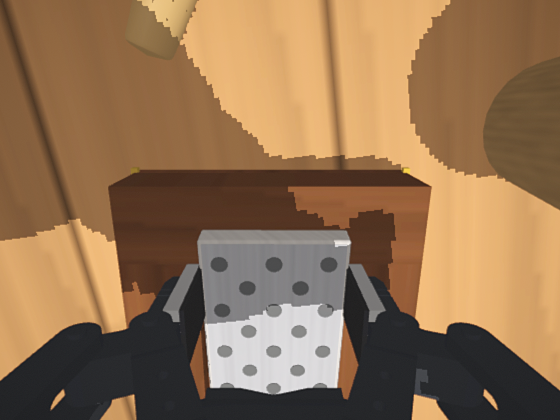

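The fingers hold the plate's sides: (195,290) and (355,290), width 56 mm. I lift gently and check.

```bash
python3 -m inch '[[0,0,-0.08,0,0,0,1],[0,0,-0.1,0,0,0,1],[0,0,-0.15,0,0,0,1],[0,0,-0.2,0,0,0,1],[0,0,-0.2,0,0,0,1],[0,0,-0.2,0,0,0,1],[0,0,0,0,0,0,1],[0,0,0,0,0,0,1]]'
python3 - <<'E'
from h import *
c=bot.get_calibration('wrist');p,d=bot.camera('wrist');cv2.imwrite('pics/w10.png',p)
p,d=bot.camera('side');cv2.imwrite('pics/s10.png',cv2.resize(p[110:250,170:330],None,fx=4,fy=4))
E
```

```text
clock: 23.3
eef_pos: [0.583, 0.2576, 0.0218]
tool_rot: [0.998, -0.068, 0.0, -0.0]
ft_force: [-0.3, -0.8, -4.5]
grip_width: 0.0556
```

View pics/w10.png

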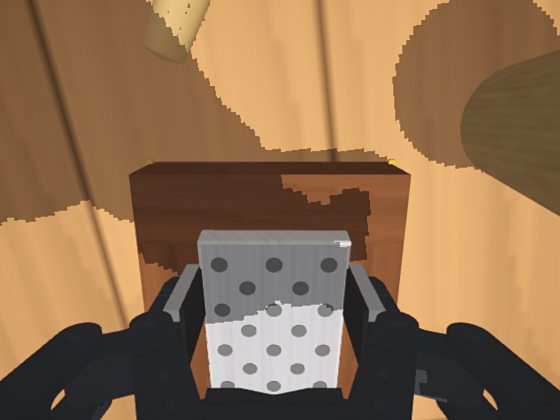

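View pics/s10.png

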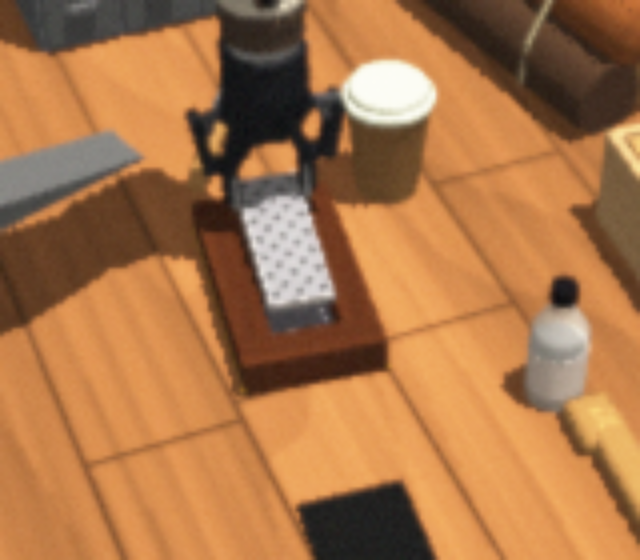

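The plate is lifted and held steadily: it hasn't slipped in the view, and the load is about 4.5 N. I lift on, yaw 3° towards the mat's angle and carry.

```bash
python3 -m inch '[[0,0,-0.4,0,0,0,1],[0,0,-0.6,0,0,0,1],[0,0,-0.6,0,0,0,1],[0,0,-0.5,0,0,-0.0167,1],[0,0.3,0,0,0,0,1],[0,0.7,0,0,0,0,1],[0,1,0,0,0,0,1],[0,1,0,0,0,0,1]]'
python3 -m inch '[[0,1,0,0,0,0,1],[0,1,0,0,0,0,1],[0,1,0,0,0,0,1],[0,1,0,0,0,0,1],[0,1,0,0,0,0,1],[0,1,0,0,0,0,1],[0,1,0,0,0,0,1],[0,0.7,0,0,0,0,1]]'
python3 - <<'E'
from h import *
from scipy.spatial.transform import Rotation as R
s=bot.get_obs();M=R.from_quat(s['tool_rot']).as_matrix();print(s['eef_pos'],np.degrees(np.arctan2(M[1,0],M[0,0])))
t=np.array([.528,-.0877,s['eef_pos'][2]]);print('shift units',M.T@(t-s['eef_pos'])/.025)
E
```

```text
clock: 24.2
eef_pos: [0.5751, 0.1805, 0.0728]
tool_rot: [0.999, -0.043, -0.001, 0.001]
ft_force: [1.1, 0.6, -3.6]
grip_width: 0.0561
clock: 25.0
eef_pos: [0.5581, -0.0121, 0.073]
tool_rot: [0.999, -0.044, -0.001, 0.001]
ft_force: [0.7, 0.7, -4.4]
grip_width: 0.0556
[ 0.55813749 -0.01207825  0.07296982] -5.016591963597788
shift units [-0.93637039  3.11869187  0.00636238]
```

```bash
python3 -m inch '[[-0.3,0.9,0,0,0,0,1],[-0.3,0.9,0,0,0,0,1],[-0.3,0.9,0,0,0,0,1],[0,0.5,0,0,0,0,1],[0,0,0,-0.018,0,0,1],[0,0,0,-0.018,0,0,1],[0,0,0,0,0,0,1],[0,0,0,0,0,0,1]]'
python3 - <<'E'
from h import *
s=bot.get_obs();print(s['eef_pos'],s['tool_rot'])
c=bot.get_calibration('wrist');p,d=bot.camera('wrist');cv2.imwrite('pics/w11.png',p);W=cloud(c,d)
P=W[250:385,225:325].reshape(-1,3);P=P[P[:,2]>.05];A=np.c_[P[:,:2],np.ones(len(P))];k=np.linalg.lstsq(A,P[:,2],rcond=None)[0]
for _ in range(4):
    r=P[:,2]-A@k;g=abs(r)<.0015;P=P[g];A=A[g];k=np.linalg.lstsq(A,P[:,2],rcond=None)[0]
print('plate plane',k,np.degrees(k[:2]),len(P),'z mean',P.mean(0))
for n in('top','side'):
    p,d=bot.camera(n);cv2.imwrite(f'pics/{n}11.png',cv2.resize(p[150:290,200:360] if n=='top' else p[150:310,190:350],None,fx=4,fy=4))
    cv2.imwrite(f'pics/{n}11full.png',p)
E
```

```text
clock: 25.8
eef_pos: [0.5308, -0.0866, 0.0736]
tool_rot: [0.998, -0.042, -0.003, 0.056]
ft_force: [-0.1, -0.3, -3.2]
grip_width: 0.0556
[ 0.53079982 -0.08664671  0.073611  ] [ 0.99755402 -0.04182048 -0.00283774  0.05593717]
plate plane [0.00446254 0.0429902  0.11986812] [0.25568475 2.46315678] 5890 z mean [ 0.53004796 -0.09845217  0.118001  ]
```

View pics/side11.png

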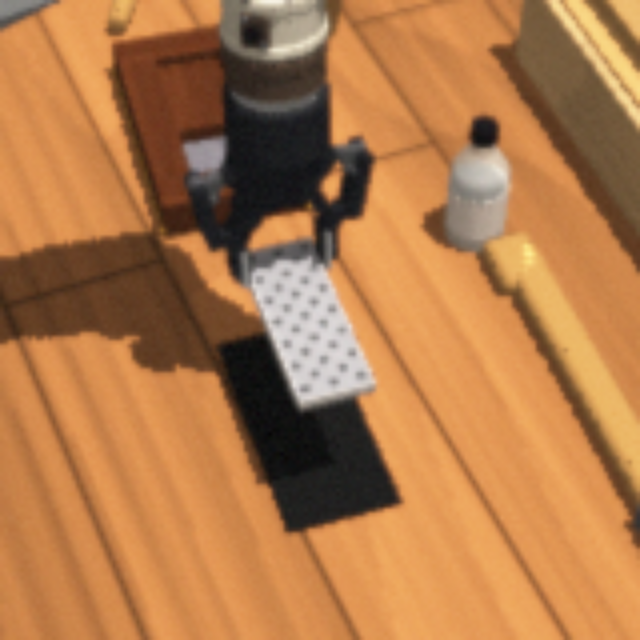

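View pics/w11.png

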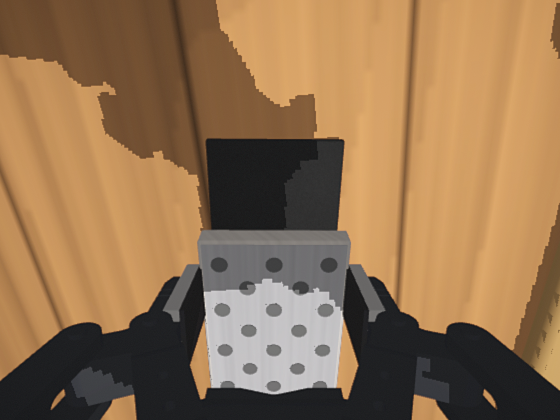

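The wrist view shows the mat's +y end edge at row 140 (207–343) and the plate's end edge at rows 232–243 (200–350). The plate is still tilted 2.5°. I work out both centres.

```bash
python3 -m inch '[[0,0,0.2,-0.0135,0,0,1],[0,0,0.4,0,0,0,1],[0,0,0.4,0,0,0,1],[0,0,0.2,0,0,0,1],[0,0,0,0,0,0,1],[0,0,0,0,0,0,1],[0,0,0,0,0,0,1],[0,0,0,0,0,0,1]]'
python3 - <<'E'
from h import *
from scipy.spatial.transform import Rotation as R
s=bot.get_obs();M=R.from_quat(s['tool_rot']).as_matrix();print(s['eef_pos'],s['ft_force'])
c=bot.get_calibration('wrist');p,d=bot.camera('wrist');cv2.imwrite('pics/w12.png',p);W=cloud(c,d)
P=W[250:385,225:325].reshape(-1,3);P=P[P[:,2]>.04];A=np.c_[P[:,:2],np.ones(len(P))];k=np.linalg.lstsq(A,P[:,2],rcond=None)[0]
for _ in range(4):
    r=P[:,2]-A@k;g=abs(r)<.0015;P=P[g];A=A[g];k=np.linalg.lstsq(A,P[:,2],rcond=None)[0]
print('slopes deg',np.degrees(k[:2]),P.mean(0))
hsv=cv2.cvtColor(p,cv2.COLOR_BGR2HSV)
dark=((hsv[...,2]<60)).astype(np.uint8)*255
ct=blob(dark,(150,60,400,225));x,y,w,h=cv2.boundingRect(ct);print('mat px',x,y,w,h)
L=[];Rr=[]
for v in range(y+6,y+h-15):
    u=ct[ct[:,1]==v,0];L.append((u.min()-.5,v));Rr.append((u.max()+.5,v))
L=ray(c,L,.005)[:,:2];Rr=ray(c,Rr,.005)[:,:2]
T=ray(c,[(u,ct[ct[:,0]==u,1].min()-.5) for u in range(x+12,x+w-12)],.005)[:,:2]
fl=lambda Q:cv2.fitLine((Q*1000).astype(np.float32),cv2.DIST_HUBER,0,.01,.01).ravel()
a=[fl(q) for q in(L,Rr,T)];an=[np.degrees(np.arctan2(q[1],q[0]))%180 for q in a];print('angles L R T',an)
th=np.radians((an[2]-90)%180);th=th if th>0 else th
U=np.array([np.cos(th),np.sin(th)]);U=U if U[1]>0 else -U
mid=(L[:20].mean(0)+Rr[:20].mean(0))/2;tm=T.mean(0);print('width',np.linalg.norm(L[:10].mean(0)-Rr[:10].mean(0)))
end=mid+U*((tm-mid)@U);print('mat centre wrist',end-.095*U)
# plate end: topface/endface border ~ row
zp=P[:,2].mean();col=p[220:262,275].astype(int).sum(1);print(col.tolist())
np.save('pics/w12.npy',{'c':c,'k':k,'M':M,'e':s['eef_pos']},allow_pickle=True)
E
```

```text
clock: 26.75
eef_pos: [0.5313, -0.0914, 0.0449]
tool_rot: [0.996, -0.042, -0.003, 0.078]
ft_force: [-0.3, -0.1, -3.2]
grip_width: 0.0557
[ 0.53125469 -0.09135557  0.04485511] [-0.31098945 -0.12447243 -3.15401281]
slopes deg [0.14656622 0.31561709] [ 0.53055253 -0.1013382   0.08968159]
mat px 194 139 158 86
angles L R T [np.float32(84.62687), np.float32(84.83951), np.float32(174.55586)]
width 0.08832209296270167
mat centre wrist [ 0.5256609  -0.13980327]
[84, 89, 94, 89, 87, 87, 86, 87, 78, 128, 271, 374, 365, 364, 364, 365, 361, 355, 353, 363, 378, 398, 402, 403, 396, 351, 357, 361, 359, 359, 358, 360, 361, 359, 359, 360, 356, 309, 196, 195, 199, 202]
```

View pics/w12.png

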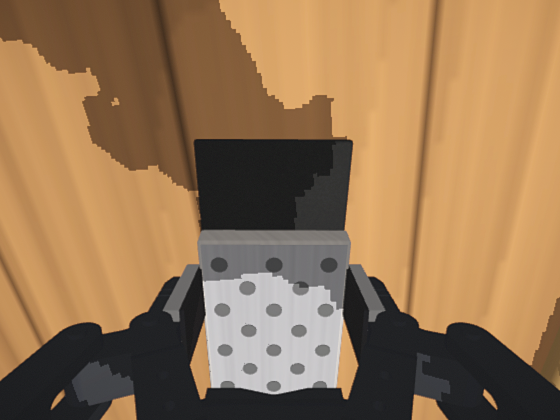

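Run:
```python
from h import *
D=np.load('pics/w12.npy',allow_pickle=True).item();c=D['c'];k=D['k']
q=ray(c,[(200,243),(350,243)],.0899)
print(q,np.linalg.norm(q[0]-q[1]));v=q[1]-q[0];print('end angle',np.degrees(np.arctan2(v[1],v[0])))
p=cv2.imread('pics/w12.png')
# sides
g=p.max(2)
# use tool frame for direction
M=D['M'];print('tool x yaw',np.degrees(np.arctan2(M[1,0],M[0,0])))
U=np.array([-v[1],v[0]])/np.hypot(v[0],v[1])
ctr=q.mean(0)[:2]-.075*U;print('plate centre',ctr)
t=np.array([.5255,-.1395])-ctr;u=np.array([np.cos(np.radians(84.7)),np.sin(np.radians(84.7))])
print('err along,side',t@u,t@np.array([u[1],-u[0]]))
z=.0899-.010-.005;print('gap mm under plate',z*1000)
# world move -> tool units ; dz to leave 2 mm
for dz in(-(z-.012),-z): print(M.T@np.array([t[0],t[1],dz])/.025)
```

```text
[[ 0.50653345 -0.0592853   0.0899    ]
 [ 0.56161986 -0.06395319  0.0899    ]] 0.055283833454062924
end angle -4.843539445907808
tool x yaw -4.83021713326797
plate centre [ 0.52774403 -0.13635142]
err along,side -0.0033424000840930105 -0.001943597953353181
gap mm under plate 74.89999999999999
[-0.08132609 -0.25808358  2.50618309]
[-0.08180087 -0.33240065  2.9803948 ]
```

```bash
python3 -m inch '[[-0.04,-0.1,0.4,0,0,0,1],[-0.04,-0.1,0.7,0,0,0,1],[0,-0.06,0.7,0,0,0,1],[0,0,0.4,0,0,0,1],[0,0,0.2,0,0,0,1],[0,0,0.1,0,0,0,1],[0,0,0,0,0,0,1],[0,0,0,0,0,0,1]]'
python3 -m inch '[[0,-0.01,0.08,0,0,0,1],[0,-0.01,0.08,0,0,0,1],[0,-0.01,0.08,0,0,0,1],[0,0,0.04,0,0,0,1],[0,0,0.04,0,0,0,1],[0,0,0,0,0,0,1],[0,0,0,0,0,0,1],[0,0,0,0,0,0,1]]'
```

```text
clock: 27.6
eef_pos: [0.5293, -0.0944, -0.0177]
tool_rot: [0.996, -0.042, -0.003, 0.078]
ft_force: [1.0, -0.3, -2.8]
grip_width: 0.056
clock: 28.4
eef_pos: [0.5286, -0.0948, -0.0263]
tool_rot: [0.996, -0.042, -0.003, 0.078]
ft_force: [0.7, 0.9, -3.8]
grip_width: 0.0558
```

```bash
python3 -m inch '[[0,0,0.04,0,0,0,1],[0,0,0.04,0,0,0,1],[0,0,0.04,0,0,0,1],[0,0,0,0,0,0,1],[0,0,0,0,0,0,1],[0,0,0,0,0,0,1],[0,0,0,0,0,0,1],[0,0,0,0,0,0,1]]'
```

```text
clock: 29.2
eef_pos: [0.5285, -0.0953, -0.0292]
tool_rot: [0.996, -0.042, -0.003, 0.078]
ft_force: [-2.0, 0.4, 0.1]
grip_width: 0.0563
```

The load has gone from -3.5 N to 0, so the plate has touched down. I check before letting go.

Run:
```python
from h import *
c=bot.get_calibration('wrist');p,d=bot.camera('wrist');W=cloud(c,d)
P=W[250:385,225:325].reshape(-1,3);P=P[P[:,2]>-.01];A=np.c_[P[:,:2],np.ones(len(P))];k=np.linalg.lstsq(A,P[:,2],rcond=None)[0]
for _ in range(4):
    r=P[:,2]-A@k;g=abs(r)<.0015;P=P[g];A=A[g];k=np.linalg.lstsq(A,P[:,2],rcond=None)[0]
print('slopes deg',np.degrees(k[:2]),P.mean(0))
p,d=bot.camera('side');cv2.imwrite('pics/s13.png',cv2.resize(p[150:310,190:350],None,fx=4,fy=4))
```

```text
slopes deg [0.1589029  0.63723929] [ 0.52780011 -0.10532326  0.0155081 ]
```

View pics/s13.png

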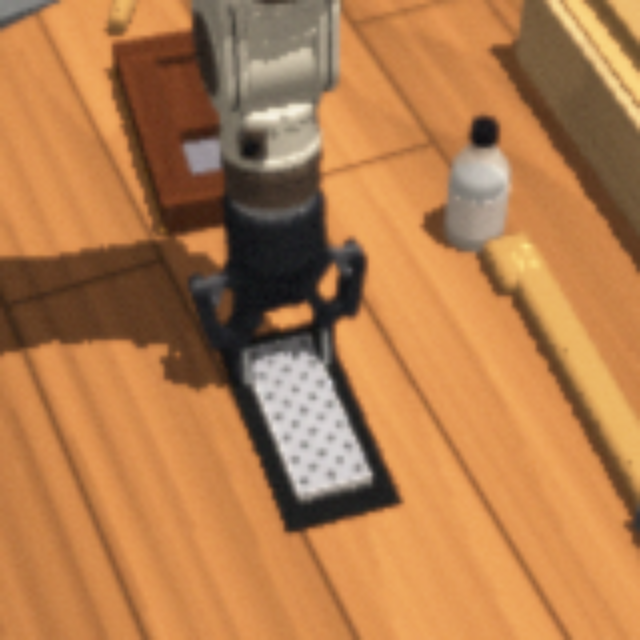

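The plate lies within the mat (side crop, (245,350) to (375,490)), with its top at 0.0155. I let go and back off.

```bash
python3 -m inch '[[0,0,0,0,0,0,-0.3],[0,0,0,0,0,0,-0.6],[0,0,0,0,0,0,-0.6],[0,0,0,0,0,0,-0.6],[0,0,-0.1,0,0,0,-0.6],[0,0,-0.2,0,0,0,-0.6],[0,0,-0.4,0,0,0,-0.6],[0,0,-0.8,0,0,0,-0.6]]'
python3 -m inch '[[0,0,-1,0,0,0,-0.6],[0,0,-1,0,0,0,-0.6],[0,0,-1,0,0,0,-0.6],[0,-1,-1,0,0,0,-0.6],[0,-1,0,0,0,0,-0.6],[0,0,0,0,0,0,-0.6],[0,0,0,0,0,0,-0.6],[0,0,0,0,0,0,-0.6]]'
python3 - <<'E'
from h import *
c=bot.get_calibration('wrist');p,d=bot.camera('wrist');cv2.imwrite('pics/w14.png',p);np.save('pics/w14d.npy',d)
np.save('pics/w14.npy',{'c':c},allow_pickle=True)
p,d=bot.camera('side');cv2.imwrite('pics/s14.png',p)
p,d=bot.camera('top');cv2.imwrite('pics/t14.png',p)
E
```

```text
clock: 30.1
eef_pos: [0.5277, -0.0894, 0.0075]
tool_rot: [0.996, -0.042, -0.005, 0.078]
ft_force: [-0.3, 0.6, 0.6]
grip_width: 0.0684
clock: 30.9
eef_pos: [0.5341, -0.0254, 0.0988]
tool_rot: [0.996, -0.042, -0.004, 0.078]
ft_force: [-0.1, 0.2, 0.7]
grip_width: 0.0686
```

View pics/w14.png

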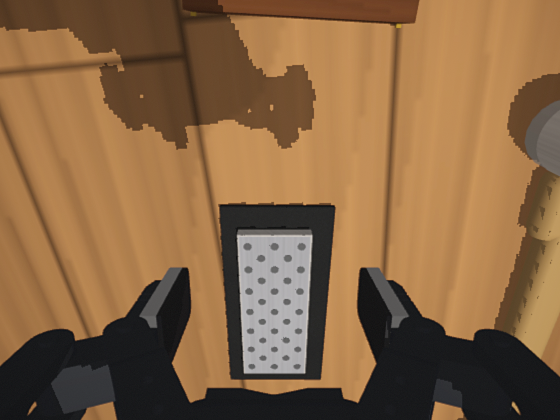

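View pics/s14.png

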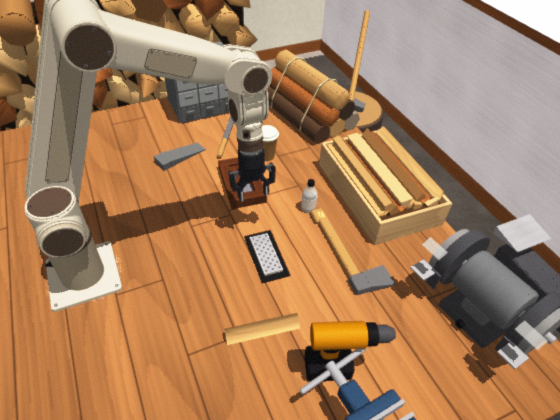

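The plate is free on the mat: wrist view, mat rows 205–379 and plate rows 230–374. The bystanders look unmoved. Last numeric check:

Run:
```python
from h import *
c=np.load('pics/w14.npy',allow_pickle=True).item()['c'];p=cv2.imread('pics/w14.png');d=np.load('pics/w14d.npy')
hsv=cv2.cvtColor(p,cv2.COLOR_BGR2HSV)
g=((hsv[...,1]<50)&(hsv[...,2]>130)).astype(np.uint8)*255;g=cv2.morphologyEx(g,cv2.MORPH_CLOSE,np.ones((7,7)))
ct=blob(g,(225,225,330,385));pl=rect(ray(c,ct,.015));print('plate',pl)
notwood=((hsv[...,1]<90)).astype(np.uint8)*255;notwood=cv2.morphologyEx(notwood,cv2.MORPH_CLOSE,np.ones((7,7)))
m=rect(ray(c,blob(notwood,(205,195,345,384)),.005));print('mat',m)
W=cloud(c,d);P=W[245:365,245:305].reshape(-1,3);A=np.c_[P[:,:2],np.ones(len(P))];k=np.linalg.lstsq(A,P[:,2],rcond=None)[0];print('slope deg',np.degrees(k[:2]),P[:,2].mean())
a=np.radians(m[4]);u=np.array([np.cos(a),np.sin(a)]);e=pl[:2]-m[:2];print('along,side mm',e@u,e@[u[1],-u[0]],'ang',pl[4]-m[4])
ps=cv2.imread('pics/s14.png');q=cv2.imread('pics/side0.png');cs=bot.get_calibration('side');h2=cv2.cvtColor(ps,cv2.COLOR_BGR2HSV)
g2=((h2[...,1]<60)&(h2[...,2]>120)).astype(np.uint8)*255
print('side plate',rect(ray(cs,blob(cv2.morphologyEx(g2,cv2.MORPH_CLOSE,np.ones((3,3))),(240,225,295,287)),.015)),'side mat before [524.2 -145.8]')
pt=cv2.imread('pics/t14.png');p0=cv2.imread('pics/top0.png')
df=(cv2.absdiff(pt,p0).max(2)>60)
for n,(x0,y0,x1,y1) in dict(cup=(150,150,190,190),hatchet=(275,140,375,185),bottle=(250,150,274,182),file=(88,175,160,226),wedge=(120,230,155,290),drill=(395,180,445,245),kindling=(355,228,375,290)).items(): print(n,'changed px',df[y0:y1,x0:x1].sum())
```

```text
plate [ 524.9 -138.4  147.2   57.4   85.2]
mat [ 526.4 -138.2  188.    88.6   85. ]
slope deg [0.42432728 5.97565492] 0.015594853411390792
along,side mm -0.3299725537398533 -1.4768608985880853 ang 0.20000000000000284
side plate [ 523.7 -145.   154.3   59.7   85.1] side mat before [524.2 -145.8]
cup changed px 0
hatchet changed px 0
bottle changed px 0
file changed px 0
wedge changed px 0
drill changed px 0
kindling changed px 0
```

Centring and angle are good, but the unfiltered plane fit gives a 6° slope. I check that with a robust fit.

Run:
```python
from h import *
c=np.load('pics/w14.npy',allow_pickle=True).item()['c'];d=np.load('pics/w14d.npy');W=cloud(c,d)
print('zero depth',(d[245:365,245:305]==0).sum())
for v in range(240,372,12): print(v,np.median(W[v-2:v+3,250:300],axis=(0,1)).round(4), np.median(W[v-2:v+3,[226,227,228,229]],axis=(0,1)).round(4))
P=W[245:365,245:305].reshape(-1,3)
P=P[abs(P[:,2]-np.median(P[:,2]))<.02];A=np.c_[P[:,:2],np.ones(len(P))]
for _ in range(6):
    k=np.linalg.lstsq(A,P[:,2],rcond=None)[0];r=abs(P[:,2]-A@k);g=r<max(.002,2*r.std());P=P[g];A=A[g]
print(np.degrees(k[:2]),len(P))
```

```text
zero depth 22
240 [ 0.5312 -0.0696  0.0148] [ 0.4932 -0.0722  0.0049]
252 [ 0.53   -0.0803  0.0149] [ 0.4913 -0.0832  0.0048]
264 [ 0.5294 -0.0916  0.0148] [ 0.4899 -0.0953  0.0045]
276 [ 0.5284 -0.103   0.0148] [ 0.488  -0.1073  0.0045]
288 [ 0.5271 -0.1151  0.0149] [ 0.4863 -0.1193  0.0048]
300 [ 0.5264 -0.1274  0.0148] [ 0.4845 -0.1328  0.0042]
312 [ 0.5251 -0.1401  0.0149] [ 0.4829 -0.1457  0.0046]
324 [ 0.5243 -0.1535  0.0149] [ 0.4808 -0.1608  0.0042]
336 [ 0.5228 -0.1674  0.0148] [ 0.4786 -0.1756  0.0036]
348 [ 0.5219 -0.1816  0.0149] [ 0.4761 -0.1913  0.0015]
360 [ 0.5207 -0.1965  0.0148] [ 4.735e-01 -2.083e-01 -1.000e-04]
[0.0415791 0.0441508] 7172
```

The plate is flat: slope under 0.1°, top at 0.0149 all along. The 6° came from 22 empty depth pixels. I hand in.

```bash
python3 -c "
from workcell import bot
print(bot.job_done(), bot.get_obs()['clock'])"
```

```text
the job is handed in; nothing more can be done
the job is handed in; nothing more can be done
```

The plate is out of its box and lies released on the rubber mat, grit face up, flat and centred. The job is handed in at about 31 s of the 54 s. No verdict was reported.

**What I did:** The plate was rigid at the +y end (15 N) and gave at about 1 N at the -y end. I pressed the -y end to the low floor at 18 to 23 N. The last reading, 23 N, was slightly over the 10 to 20 N given. I then pushed the plate about 17 mm so that it propped on the rim. I gripped its long sides 50 mm from its middle, lifted it, levelled it, lowered it until it touched the mat, and let go.

**Last checks:**
- **Centring:** it is 0.3 mm off lengthwise and 1.5 mm off sideways by the wrist camera.
- **Angle:** it is 0.2° off the mat's length.
- **Flatness:** the slope is under 0.1°, with the top about 10 mm above the mat.
- **Bystanders:** nothing changed around any of them in the top view.
- **Contact:** the fingers are about 10 cm clear of the plate.

**What disagreed:**
- **Fingertips:** they proved to be about 34 mm (shut) to 46 mm (open) short of the reported TCP. I first misread a side view as showing the plate tipped before I had touched it. Depth readings and contact forces corrected both.
- **Camera offset:** the side camera's absolute positions are about 6 mm off the wrist camera's. Both show the plate centred on the mat.
- **Slope:** a first flatness fit gave 6°, caused by empty depth pixels. A robust fit cleared it.

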